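# Put the loaded parts tray away in the dust-proof case

### The job

Before the grinder is started, put the finished bushes out of the dust: lift the top tray, with its two brass bushes, off the pile of trays, keeping it level, and set it down gently, flat on the floor of the open green case, bushes still in the tray. Let go of it, then close the case's lid fully without slamming it. Leave the other two trays of the pile and the wrench, oil bottle and hammer where they are.

Things in the scene. Friction and masses are not known exactly. Their poses are not given: they have to be found in the camera images.
- top_tray: Top of a pile of three identical open aluminium trays; it alone is loaded (two brass bushes). Outside 62 (its x) x 150 (y) x 50 mm high, upright 4 mm walls from 6 to 50 mm above the origin, inner floor at 10 mm. Its foot, 46 x 132 x 6 mm, drops into the tray below with 4 mm play (pitch 44 mm). Origin: centre of the foot's underside, z up. 400 to 570 g loaded. Gripped across its 62 mm width.
- mid_tray: Identical open aluminium tray, empty, about 220 g: same sizes and axes as the top tray. The top tray stands nested in it; it stays in the pile.
- low_tray: Identical open aluminium tray, empty, about 220 g: same sizes and axes as the top tray. It stands loose on the bench with the middle tray nested in it; it stays.
- bush_a: Loose turned brass bush, standing: flange 40 mm across and 8 mm high below, 28 mm body above, 30 mm tall, 130 g. Origin: centre of its underside, z up. It stands in the -y half of the top tray.
- bush_b: Loose turned brass bush, standing: flange 40 mm across and 8 mm high below, 28 mm body above, 30 mm tall, 130 g. Origin: centre of its underside, z up. It stands in the +y half of the top tray.
- case: Green painted steel case screwed to the bench. Outside 160 mm (its x, front to back) by 215 mm (its y) by 75 mm high without the lid; walls and floor 5 mm, so the inside is 150 x 205 mm and 70 mm deep. Origin: centre of its underside, z up, x from the front side to the hinge side. The tray fits with its long side along the case's y.
- case_in (a point): Centre of the case's inner floor, 5 mm above the bench; axes as the case.
- lid (a joint): Angle of the case's lid, rad: 0 shut, 1.55 to 1.75 (about upright) at the start, 1.9 fully open. The lid is a plate 160 x 215 x 6 mm hinged on the case's back rim (+x side); a stiff hinge (0.35 N m of friction, no spring or latch) keeps it where it is left; 2 to 4 N at the tab moves it.
- lid_hinge (a point): Middle of the hinge line, 80 mm from the case's centre along the case's +x, 75.5 mm above the bench. Its frame turns with the lid: the plate reaches from here 160 mm along -x, +-107 mm along y, and from z 0 to 6 mm; +z is the outer face's direction (up when shut, towards the back when upright).
- lid_tab (a point): Middle of the steel pull tab, a flat tongue 60 mm wide (y), 6 mm thick, continuing the lid's plate 26 mm beyond its free edge; this point lies 172 mm from the hinge line. With the lid upright the tab points up, its middle about 247 mm above the bench. Axes as lid_hinge.
- wrench: Bystander: steel wrench 190 mm long lying on the bench to the robot's right. Origin: its underside near the middle.
- oil_bottle: Bystander: white bottle 60 mm across, 170 mm tall, standing to the robot's left. Origin: centre of its underside.
- hammer: Bystander: hammer 260 mm long lying across, beyond the work. Origin: its underside near the middle.
Not all that is in view belongs to the job. Leave any orange look-alike of the top_tray alone.

How it is judged:
By the outcome, as a careful person would: the job done as asked, in the order asked, and still so for the second after the job is handed in, with the robot touching nothing.
It also fails if it takes over 69 s, if anything falls off the work surface, if the arm or the gripper's body presses on something with over 40 N, if the wrist force passes 120 N, or if a joint passes its speed limit or range.

### The arm

A 7-joint arm with a two-finger parallel gripper is mounted at the origin on the work surface. World frame = base frame: x ahead of the robot, y to its left, z up, the work surface at z = 0. Lengths are in m, angles in rad, forces in N, time in s.
With the tool pointing down it reaches from about 0.425 to 0.925 m from the base axis. Payload 6.8 kg.
Tool frame: the origin (TCP) lies between the finger pads; the fingertips stand r.tips_ahead ahead of it and the grasp point (between the pads) lies 5 mm behind it (r.tips_ahead is the distance from the TCP to the fingertips, in m); z points along the fingers, y is the line along which they close (so a half turn about z gives the same grasp; the last joint's range is limited). The gripper opens to 85 mm and grips with 20 to 120 N. Pads are 22 mm wide; open, the fingers measure 114 mm over their backs; the gripper's body (76 mm by 85 mm) begins 54 mm behind the grasp point. The pads swing forward as they close: fully open they stand 13 mm farther back than shut.
Start: joints at [-1.406, 0.477, 0.022, 1.555, -0.011, 1.109, -0.083], TCP at [0.182, 0.65, 0.245] pointing down, gripper open.
Joint ranges: [-2.96, 2.96], [-0.34, 2.1], [-1.41, 1.46], [0.24, 2.44], [-1.37, 4.51], [0.17, 1.92], [-2.96, 2.96]. Speed limits (rad/s): [2.39, 2.39, 3.14, 3.14, 3.14, 3.14, 3.14].

### API

Orientations are given as a rotation vector (axis times angle).
In Python, from bench import r gives the robot as it stands.
- The arm moves only by the tool move_arm, never from a script. Its argument "rows" is one flat list of numbers, 4 for each row, row after row: the shift along the tool's x, y, z in cm, then the turn about the tool's z in degrees. In form: [tx, ty, tz, twist, tx, ty, tz, twist, ...]. A call has 1 to 10 rows; each row is the pose to reach, as a shift and turn from the pose commanded when the call began, along the tool's axes at that moment; what a row does not reach only later rows make up. A row lasts 1/8 s, in which the tool goes at most 62.5 mm and 10.7 degrees, less where a joint would pass 70% of its speed; a pose out of reach is approached as far as the arm can. A call with a gripper value outside its range is refused whole. "fingers" is the opening, from 0 (shut) to 1 (fully open), set as the call begins (left out, the last holds). The fingers move at their own pace and stop on an object; "newtons" is the grip in N (left out, the last holds). Time passes only in rows, so rows that repeat a pose let the fingers close. It gives the time, the measured TCP pose, the force, the opening and the grip force at its end, in the units of the state.
- r.get_obs(): the state, without advancing time (a new reading comes with each control period).
- r.grab_frame(name): name is "side" or "top"; returns the picture (384x512x3 uint8, blue, green, red); there is no depth.
- r.camera_params(name): a dict with "fx", "fy", "cx", "cy" (pixels), "world_from_camera" (4x4, takes a point from camera to world coordinates). Camera axes: x right, y down, z forward; pixel columns grow to the right and rows downward; lengths in m; the calibration is good to about 2 mm. A picture is of the moment at which its call begins. camera_params takes no time and is no camera call.
- r.hand_in(): hands the job in; it is judged then, once.
The state is a dict: "clock": time; "joints": joint angles; "qvel": joint speeds; "tau": joint torques, N m; "tcp_pos": TCP position; "orientation": TCP orientation; "contact_force": force on the tool from outside, world axes, zero at the start; "moment": the same for the moment, N m; "grip_width": finger opening in m; "gripper_force": force on a finger pad.
Only numpy, scipy, OpenCV 4.12 (cv2) and the standard library are available. Lean on these libraries where they do the work, as an engineer would, in place of code of your own. Each camera call takes 0.05 s, during which the arm holds its last target. There are 200 camera calls.

## Working session

There is one attempt and no reset: what is moved stays moved. The work goes in short steps, Python scripts to look and compute and a tool call to move; the robot and the scene stay as the last step left them, time stands still between calls to the robot, and variables do not carry over. Pictures are saved under pics/ and viewed, at most 13 in all, crops included, and the job is handed in when it is done.

Besides the shell and the picture viewer there is one more tool, called after "Call:" as name(argument=value, ...) on one line, values as JSON. move_arm: Moves the arm, as the interface text tells. Its arguments: {"type":"object","properties":{"rows":{"type":"array"},"fingers":{"type":"number"},"newtons":{"type":"number"}},"required":["rows"]}

```bash
ls; mkdir -p pics
python3 - <<'E'
from bench import r
import cv2,numpy as np
np.set_printoptions(precision=4,suppress=True)
for n in("side","top"):
    cv2.imwrite(f"pics/{n}0.png",r.grab_frame(n)); print(n,r.camera_params(n))
print(r.get_obs(),r.tips_ahead)
E
```

```text
pics
side {'fx': 378.1995150073131, 'fy': 378.1995150073131, 'cx': 260.26464763814494, 'cy': 188.89532831578876, 'world_from_camera': array([[ 0.9586, -0.1509,  0.2415,  0.2177],
       [-0.2844, -0.5519,  0.7839, -1.0319],
       [ 0.015 , -0.8201, -0.572 ,  0.8317],
       [ 0.    ,  0.    ,  0.    ,  1.    ]])}
top {'fx': 437.39506646853164, 'fy': 437.39506646853164, 'cx': 261.8606187938129, 'cy': 187.3105338982076, 'world_from_camera': array([[-0.0055, -0.9985,  0.0547,  0.4358],
       [-0.9999,  0.0061,  0.0094, -0.0039],
       [-0.0097, -0.0546, -0.9985,  1.2764],
       [ 0.    ,  0.    ,  0.    ,  1.    ]])}
{'clock': 0.1, 'joints': array([-1.4061,  0.4777,  0.0223,  1.5563, -0.0115,  1.1093, -0.0831]), 'qvel': array([-0.0011, -0.0024, -0.0011, -0.0008,  0.0012, -0.0005, -0.0027]), 'tau': array([  0.0036, -59.7764,   1.6134, -28.196 ,   0.0128,   0.005 ,
        -0.    ]), 'tcp_pos': array([0.1817, 0.6496, 0.2444]), 'orientation': array([-0.4271, -3.1123,  0.0025]), 'contact_force': array([-0.0562,  0.5279,  0.8122]), 'moment': array([ 0.0072, -0.0194, -0.0162]), 'gripper_force': 0.0, 'grip_width': 0.08520911294496471} 0.014
```

View pics/side0.png

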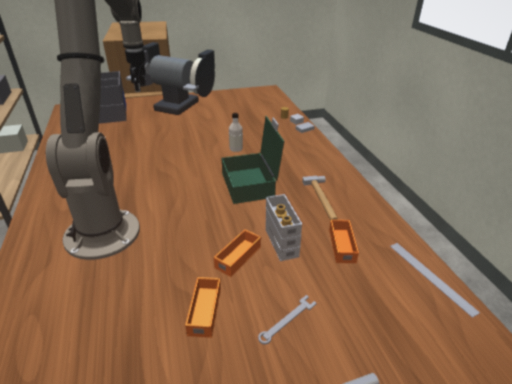

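View pics/top0.png

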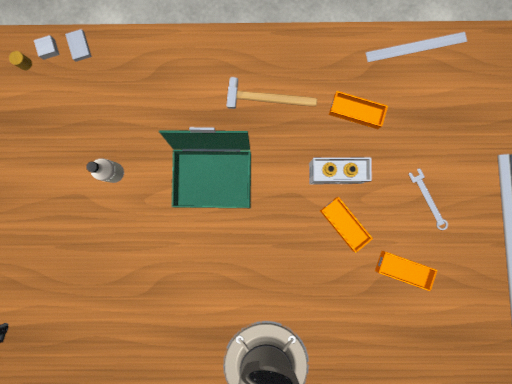

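The top view shows the pile at about (341,171), the case at (212,180), the lid standing up at its far side (tab about (202,129)), and the orange look-alikes elsewhere. Next I measure.

```bash
cat > h.py <<'E'
from bench import r
import cv2,numpy as np
np.set_printoptions(precision=4,suppress=True)
def ray(n,uv):
    p=r.camera_params(n);T=p["world_from_camera"]
    d=T[:3,:3]@np.array([(uv[0]-p["cx"])/p["fx"],(uv[1]-p["cy"])/p["fy"],1]);return T[:3,3],d
def plane(n,uv,z):
    o,d=ray(n,uv);return (o+d*(z-o[2])/d[2])
def px(n,P):
    p=r.camera_params(n);T=np.linalg.inv(p["world_from_camera"]);c=T[:3,:3]@P+T[:3,3]
    return np.array([p["fx"]*c[0]/c[2]+p["cx"],p["fy"]*c[1]/c[2]+p["cy"]])
def tri(ua,ub):
    (a,da),(b,db)=ray("side",ua),ray("top",ub);A=np.c_[da,-db];s=np.linalg.lstsq(A,b-a,rcond=None)[0]
    p,q=a+da*s[0],b+db*s[1];return (p+q)/2,np.linalg.norm(p-q)
E
python3 - <<'E'
from h import *
t=cv2.imread("pics/top0.png");s=cv2.imread("pics/side0.png")
hs=cv2.cvtColor(t,cv2.COLOR_BGR2HSV)
def rect(m,x0,y0,x1,y1,z,name):
    k=np.zeros_like(m);k[y0:y1,x0:x1]=m[y0:y1,x0:x1]
    c=max(cv2.findContours(k,cv2.RETR_EXTERNAL,cv2.CHAIN_APPROX_NONE)[0],key=cv2.contourArea)
    b=cv2.boxPoints(cv2.minAreaRect(c));P=np.array([plane("top",u,z)[:2] for u in b])
    print(name,b.round(1).tolist(),"\n",P,"ctr",P.mean(0),"sides",np.linalg.norm(P[0]-P[1]),np.linalg.norm(P[1]-P[2]))
    for e in (P[1]-P[0],P[2]-P[1]): print("ang",np.degrees(np.arctan2(e[1],e[0])))
g=cv2.inRange(hs,(0,0,110),(179,70,255));rect(g,295,145,390,195,.138,"tray")
gr=cv2.inRange(hs,(60,80,20),(100,255,255));rect(gr,165,150,262,215,.075,"case")
br=cv2.inRange(hs,(15,120,60),(35,255,255))
k=br.copy();k[:]=0;k[158:184,318:362]=br[158:184,318:362]
print(cv2.connectedComponentsWithStats(k)[2:])
a=cv2.resize(t[115:220,150:390],None,fx=3.3,fy=3.3,interpolation=cv2.INTER_CUBIC);b=cv2.resize(s[110:270,210:330],None,fx=3.7,fy=3.7,interpolation=cv2.INTER_CUBIC)
cv2.imwrite("pics/c1.png",a);cv2.imwrite("pics/c2.png",b)
E
```

```text
tray [[309.0, 157.0], [371.0, 157.0], [371.0, 183.0], [309.0, 183.0]] 
 [[ 0.5768 -0.1169]
 [ 0.5757 -0.2785]
 [ 0.5077 -0.2772]
 [ 0.5087 -0.1161]] ctr [ 0.5422 -0.1972] sides 0.16167816409132998 0.06801217280495243
ang -90.38690686768518
ang 178.90307561633404
case [[171.89999389648438, 206.0], [173.10000610351562, 148.5], [250.1999969482422, 150.0], [249.10000610351562, 207.60000610351562]] 
 [[0.4515 0.255 ]
 [0.6109 0.2526]
 [0.605  0.0389]
 [0.446  0.0428]] ctr [0.5284 0.1473] sides 0.15938522837222574 0.21376796312657498
ang -0.8458988340701389
ang -91.57178093546618
(array([[     0,      0,    512,    384, 196344],
       [   323,    163,     14,     14,    129],
       [   344,    163,     14,     14,    135]], dtype=int32), array([[255.3867, 191.5296],
       [329.    , 169.3101],
       [350.0593, 169.6   ]]))
```

View pics/c1.png

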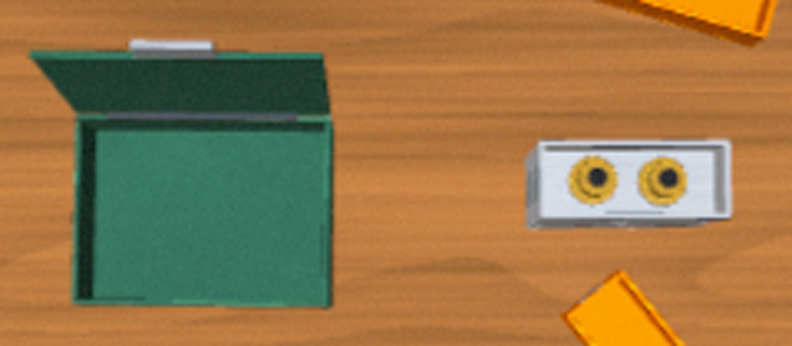

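View pics/c2.png

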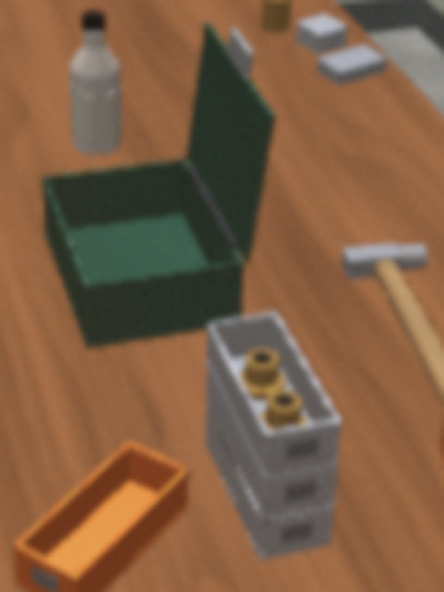

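The crops show the tray rim corners at about (313.6,158.0), (371.5,157.7), (371.5,181), (313.6,181). The bushes stand at (329,169) and (350,170), a little to +y of the tray's centre. The lid is close to upright, and the case is nearly square to the world axes.

```bash
cat >> h.py <<'E'
from scipy.spatial.transform import Rotation as Ro
def to(P,yaw=None,o=None):
    "shift in tool axes (cm) and twist (deg) that put the TCP at P with tool y at world angle yaw (deg)"
    o=o or r.get_obs();R=Ro.from_rotvec(o["orientation"]).as_matrix();s=100*R.T@(np.array(P)-o["tcp_pos"])
    cur=np.degrees(np.arctan2(R[1,1],R[0,1]));tw=0 if yaw is None else (cur-yaw+90)%180-90
    return np.round(np.r_[s,tw],2)
E
python3 - <<'E'
from h import *
f=lambda x,y:(150+(x+.5)/3.3-.5,115+(y+.5)/3.3-.5)
g=lambda x,y:(210+(x+.5)/3.7-.5,110+(y+.5)/3.7-.5)
def show(n,cam,c,z):
    P=np.array([plane(cam,u,z)[:2] for u in c]);print(n,P.tolist(),"ctr",P.mean(0),[np.linalg.norm(P[i]-P[i-1]).round(4) for i in range(4)],
      "ang",[np.degrees(np.arctan2(*(P[i]-P[j])[::-1])).round(1) for i,j in((0,1),(3,2),(0,3),(1,2))])
show("tray top","top",[f(539,141),f(732,141),f(732,219),f(539,219)],.138)
show("tray side","side",[g(209,320),g(275,312),g(340,422),g(265,433)],.138)
show("case top","top",[f(75,116),f(332,116),f(333,307),f(73,305)],.075)
show("case side","side",[g(45,180),g(188,160),g(241,262),g(84,283)],.075)
for n,u in(("b",(329,169.3)),("a",(350.06,169.6))):print(n,plane("top",u,.12))
print("lid corners -x: ",tri(g(206,24),f(31,53)),tri(g(272,120),f(324,53)))
print("tab",tri(g(241,53),f(171,46)))
for P in([.45,.25,.29],[.54,-.197,.29]):print(to(P,-0.5))
E
```

```text
tray top [[0.5756875345868211, -0.1272646094031355], [0.5746591031193133, -0.27975048941317815], [0.5128294649340702, -0.27856300994702765], [0.51377480985655, -0.12652618811414923]] ctr [ 0.5442 -0.203 ] [np.float64(0.0619), np.float64(0.1525), np.float64(0.0618), np.float64(0.152)] ang [np.float64(89.6), np.float64(89.6), np.float64(-0.7), np.float64(-1.1)]
tray side [[0.5170061006868512, -0.12384868084454115], [0.5746960177017583, -0.12765732792009332], [0.5745311777409706, -0.2777488945948463], [0.5147340234824368, -0.27453905632761755]] ctr [ 0.5452 -0.2009] [np.float64(0.1507), np.float64(0.0578), np.float64(0.1501), np.float64(0.0599)] ang [np.float64(176.2), np.float64(176.9), np.float64(89.1), np.float64(89.9)]
case top [[0.6071411562089459, 0.25462726573284655], [0.6056495314056618, 0.03888349953800281], [0.44579828411063865, 0.038706862464755284], [0.4486824907092454, 0.25540217845034474]] ctr [0.5268 0.1469] [np.float64(0.1585), np.float64(0.2157), np.float64(0.1599), np.float64(0.2167)] ang [np.float64(89.6), np.float64(89.2), np.float64(-0.3), np.float64(0.1)]
case side [[0.45077057513828633, 0.24758680262248056], [0.6104212419104863, 0.249477356677402], [0.6030015792882594, 0.04251341738824199], [0.4469604269594595, 0.04753457423794427]] ctr [0.5278 0.1468] [np.float64(0.2001), np.float64(0.1597), np.float64(0.2071), np.float64(0.1561)] ang [np.float64(-179.3), np.float64(178.2), np.float64(88.9), np.float64(87.9)]
b [ 0.5459 -0.1712  0.12  ]
a [ 0.5447 -0.2269  0.12  ]
lid corners -x:  (array([0.6302, 0.2539, 0.2311]), np.float64(0.002763607964727647)) (array([0.6282, 0.0396, 0.2292]), np.float64(0.004234830028347006))
tab (array([0.6324, 0.149 , 0.2457]), np.float64(0.0014880121682889662))
[-36.6  -31.26  -4.5   74.87]
[-57.31 -71.88  -4.44  74.87]
```

Call:
move_arm(rows=[-2, -1.7, -2.5, 5, -6, -5.1, -4.5, 13, -10.5, -9, -4.5, 22, -15, -12.8, -4.5, 31, -19.5, -16.6, -4.5, 40, -24, -20.5, -4.5, 49, -28, -23.9, -4.5, 58, -31.5, -27, -4.5, 66, -34.5, -29.5, -4.5, 72, -36.6, -31.3, -4.5, 75], fingers=1)

```text
clock: 1.35
tcp_pos: [0.4507, 0.2483, 0.2902]
orientation: [-2.237, -2.206, 0.0]
contact_force: [-1.2, 0.4, 0.4]
grip_width: 0.0857
gripper_force: 0.0
```

Run:
```python
from h import *
o=r.get_obs();print(o["clock"],o["tcp_pos"],o["joints"],Ro.from_rotvec(o["orientation"]).as_matrix())
print(to([.5445,-.2,.2],-.7))
```

```text
1.35 [0.4507 0.2483 0.2902] [-1.0142  0.1693  0.4454  1.9039 -0.0821  1.0863 -0.5503] [[ 0.0143  0.9999 -0.0002]
 [ 0.9999 -0.0143 -0.0002]
 [-0.0002 -0.0002 -1.    ]]
[-44.69  10.02   9.02  -0.12]
```

Call:
move_arm(rows=[-3, 0.7, 0, 0, -8, 1.8, 0, 0, -13, 2.9, 0, 0, -18, 4, 0, 0, -23, 5.2, 0, 0, -28, 6.3, 0, 0, -33, 7.4, 0, 0, -38, 8.5, 0, 0, -42.5, 9.5, 3, 0, -44.7, 10, 8, 0])

```text
clock: 2.6
tcp_pos: [0.5467, -0.2009, 0.2106]
orientation: [2.232, 2.205, 0.003]
contact_force: [0.4, 1.0, -0.6]
grip_width: 0.0851
gripper_force: 0.0
```

Run:
```python
from h import *
o=r.get_obs();print(o["clock"],o["tcp_pos"],o["joints"])
print(to([.5445,-.2,.115],-.7))
b=r.grab_frame("top");a=r.grab_frame("side")
cv2.imwrite("pics/c3.png",np.hstack([cv2.resize(x,None,fx=3,fy=3,interpolation=cv2.INTER_CUBIC) for x in(b[110:230,285:415],a[110:230,225:355])]))
```

```text
2.6 [ 0.5467 -0.2009  0.2106] [-0.2728  0.4221  0.679   1.8558 -0.3174  0.9691  0.5325]
[ 0.1  -0.26  9.56  0.02]
```

View pics/c3.png

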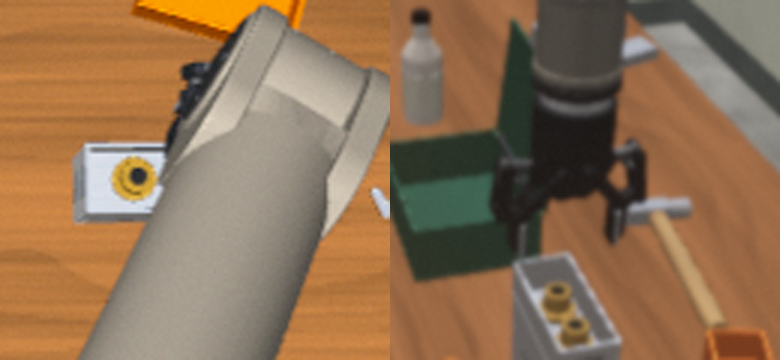

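The fingers straddle the tray across its width with the tool pointing down, so I descend slowly.

Call:
move_arm(rows=[0, -0.2, 1, 0, 0.1, -0.2, 3, 0, 0.1, -0.2, 5, 0, 0.1, -0.2, 6.5, 0, 0.1, -0.2, 7.5, 0, 0.1, -0.2, 8.5, 0, 0.1, -0.2, 9, 0, 0.1, -0.2, 9.3, 0, 0.1, -0.2, 9.3, 0])

```text
clock: 3.82
tcp_pos: [0.5431, -0.1971, 0.1173]
orientation: [2.234, 2.209, -0.0]
contact_force: [0.4, 0.4, -0.0]
grip_width: 0.0856
gripper_force: 0.0
```

Run:
```python
from h import *
o=r.get_obs();print(o["clock"],o["tcp_pos"],o["contact_force"]);print(to([.5445,-.2,.115],-.7))
a=r.grab_frame("side")
cv2.imwrite("pics/c4.png",cv2.resize(a[140:270,220:350],None,fx=4.5,fy=4.5,interpolation=cv2.INTER_CUBIC))
```

```text
3.825 [ 0.5431 -0.1971  0.1173] [ 0.4397  0.4028 -0.0388]
[-0.28  0.14  0.23  0.06]
```

View pics/c4.png

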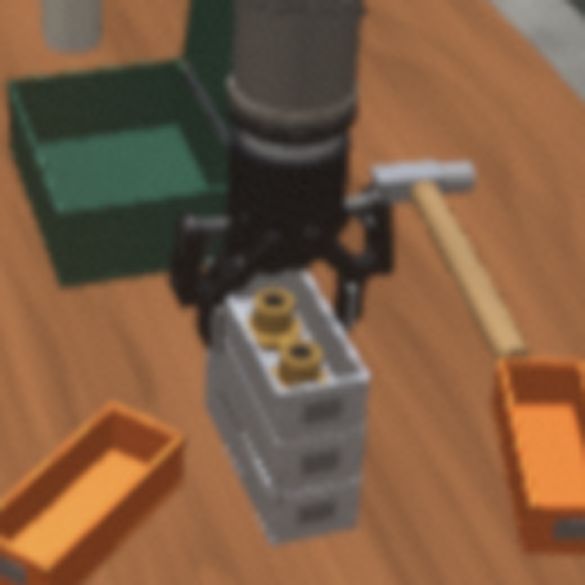

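Call:
move_arm(rows=[-0.3, 0.1, 0.2, 0, -0.3, 0.1, 0.2, 0, -0.3, 0.1, 0.2, 0])

```text
clock: 4.25
tcp_pos: [0.5441, -0.2001, 0.1153]
orientation: [2.234, 2.209, 0.0]
contact_force: [-0.1, -0.2, 0.6]
grip_width: 0.0854
gripper_force: 0.0
```

Call:
move_arm(rows=[0, 0, 0, 0, 0, 0, 0, 0, 0, 0, 0, 0, 0, 0, 0, 0, 0, 0, 0, 0, 0, 0, 0, 0, 0, 0, 0, 0, 0, 0, 0, 0], fingers=0.4, newtons=50)

```text
clock: 5.25
tcp_pos: [0.5444, -0.2, 0.1156]
orientation: [2.233, 2.209, 0.001]
contact_force: [0.2, 0.7, 5.7]
grip_width: 0.0614
gripper_force: 55.6
```

Call:
move_arm(rows=[0, 0, -0.2, 0, 0, 0, -0.5, 0, 0, 0, -0.9, 0, 0, 0, -1.4, 0, 0, 0, -2, 0, 0, 0, -2.8, 0, 0, 0, -3.6, 0, 0, 0, -4.3, 0, 0, 0, -4.8, 0, 0, 0, -5, 0])

```text
clock: 6.5
tcp_pos: [0.5441, -0.2001, 0.1657]
orientation: [2.233, 2.209, 0.0]
contact_force: [0.1, -0.4, -4.3]
grip_width: 0.0613
gripper_force: 55.3
```

Run:
```python
from h import *
o=r.get_obs();print(o["clock"],o["tcp_pos"],o["contact_force"],o["moment"],o["grip_width"])
a=r.grab_frame("side");b=r.grab_frame("top")
cv2.imwrite("pics/c5.png",cv2.resize(a[110:270,220:350],None,fx=3.7,fy=3.7,interpolation=cv2.INTER_CUBIC))
```

```text
6.5 [ 0.5441 -0.2001  0.1657] [ 0.0545 -0.3828 -4.3066] [-0.011  -0.0027 -0.0187] 0.06133380403367374
```

View pics/c5.png

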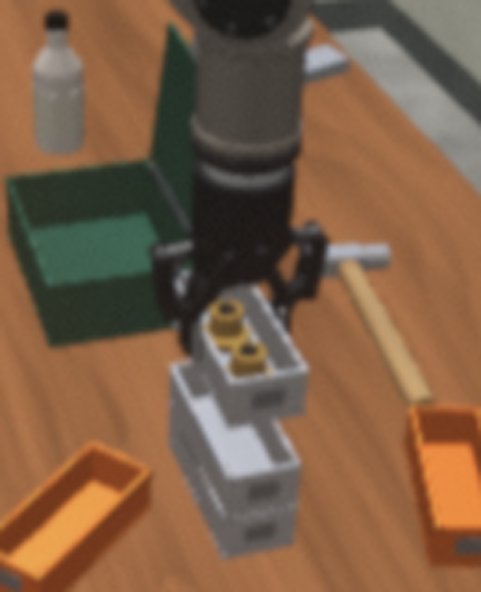

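The tray hangs level with both bushes in it, and the lower two trays have not moved. I raise it and carry it over the case.

Call:
move_arm(rows=[0.2, 0, -0.3, 0, 0.8, -0.1, -1, 0, 2, -0.2, -1.8, 0, 3.7, -0.3, -2.7, 0, 5.7, -0.5, -3.5, 0, 8, -0.7, -4, 0, 10.5, -0.9, -4, 0, 13, -1.1, -4, 0, 15.5, -1.3, -4, 0, 18, -1.5, -4, 0])

```text
clock: 7.85
tcp_pos: [0.5308, -0.0182, 0.2058]
orientation: [-2.233, -2.21, -0.001]
contact_force: [0.2, 0.3, -3.8]
grip_width: 0.0616
gripper_force: 55.4
```

Call:
move_arm(rows=[2.5, -0.2, 0, 0, 5, -0.4, 0, 0, 7.5, -0.6, 0, 0, 10, -0.8, 0, 0, 12.2, -0.9, 0, 0, 14, -1, 0, 0, 15.4, -1.1, 0, 0, 16.4, -1.2, 0, 0, 16.8, -1.2, 0, 0, 16.9, -1.2, 0, 0])

```text
clock: 9.1
tcp_pos: [0.521, 0.1489, 0.2053]
orientation: [2.234, 2.208, -0.0]
contact_force: [-0.2, 0.4, -4.2]
grip_width: 0.0613
gripper_force: 55.4
```

Run:
```python
from h import *
o=r.get_obs();print(o["clock"],o["tcp_pos"],o["joints"],o["contact_force"],o["grip_width"]);print(to([.517,.149,.0325],-.5))
a=r.grab_frame("side");b=r.grab_frame("top")
cv2.imwrite("pics/c6.png",np.hstack([cv2.resize(x,None,fx=2.5,fy=2.5,interpolation=cv2.INTER_CUBIC) for x in(b[70:230,140:300],a[60:220,180:340])]))
```

```text
9.1 [0.521  0.1489 0.2053] [-0.8935  0.3455  0.6232  1.9485 -0.25    0.924  -0.1577] [-0.2433  0.3509 -4.2196] 0.06132503710499093
[ 0.01 -0.4  17.28 -0.16]
```

View pics/c6.png

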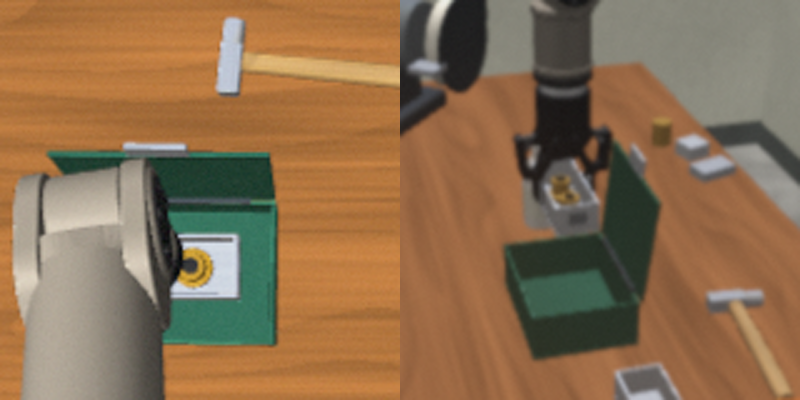

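Both bushes are in the tray, which lies inside the case outline and in front of the lid. The wrist sits above and clear of the lid, so I lower.

Call:
move_arm(rows=[0, -0.1, 0.5, 0, 0, -0.2, 1.6, 0, 0, -0.3, 3.2, 0, 0, -0.4, 5, 0, 0, -0.4, 7, 0, 0, -0.4, 9, 0, 0, -0.4, 11, 0, 0, -0.4, 13, 0, 0, -0.4, 14.5, 0, 0, -0.4, 15.2, 0])

```text
clock: 10.45
tcp_pos: [0.5164, 0.149, 0.052]
orientation: [-2.233, -2.209, 0.002]
contact_force: [-0.7, -1.0, -3.7]
grip_width: 0.0614
gripper_force: 55.3
```

Call:
move_arm(rows=[0, 0, 0.3, 0, 0, 0, 0.6, 0, 0, 0, 0.9, 0, 0, 0, 1.1, 0, 0, 0, 1.3, 0, 0, 0, 1.5, 0, 0, 0, 1.5, 0])

```text
clock: 11.32
tcp_pos: [0.5168, 0.1493, 0.0382]
orientation: [-2.234, -2.209, 0.0]
contact_force: [0.1, 0.1, -5.0]
grip_width: 0.0616
gripper_force: 55.4
```

Now I lower in fine steps until the floor takes the weight.

Call:
move_arm(rows=[0, 0, 0.1, 0, 0, 0, 0.2, 0, 0, 0, 0.3, 0, 0, 0, 0.4, 0, 0, 0, 0.4, 0])

```text
clock: 11.95
tcp_pos: [0.5168, 0.1493, 0.0342]
orientation: [-2.234, -2.209, 0.0]
contact_force: [-0.2, 0.3, -3.7]
grip_width: 0.0614
gripper_force: 55.4
```

Call:
move_arm(rows=[0, 0, 0.05, 0, 0, 0, 0.1, 0, 0, 0, 0.15, 0, 0, 0, 0.15, 0])

```text
clock: 12.45
tcp_pos: [0.5169, 0.1493, 0.0328]
orientation: [-2.234, -2.209, 0.0]
contact_force: [0.1, 0.2, -4.1]
grip_width: 0.061
gripper_force: 55.4
```

Call:
move_arm(rows=[0, 0, 0.05, 0, 0, 0, 0.1, 0, 0, 0, 0.1, 0])

```text
clock: 12.82
tcp_pos: [0.5169, 0.1493, 0.0326]
orientation: [-2.233, -2.208, -0.001]
contact_force: [-1.9, -1.9, 7.9]
grip_width: 0.0614
gripper_force: 56.9
```

Call:
move_arm(rows=[0, 0, 0.05, 0, 0, 0, 0.1, 0, 0, 0, 0.1, 0])

```text
clock: 13.2
tcp_pos: [0.517, 0.1493, 0.0325]
orientation: [-2.233, -2.208, -0.001]
contact_force: [-6.6, -1.7, 20.7]
grip_width: 0.0616
gripper_force: 58.4
```

On the floor, exactly at the height expected. I ease off and release.

Call:
move_arm(rows=[0, 0, -0.05, 0, 0, 0, -0.12, 0, 0, 0, -0.12, 0])

```text
clock: 13.58
tcp_pos: [0.5169, 0.1492, 0.0326]
orientation: [-2.233, -2.209, -0.0]
contact_force: [-3.2, -1.6, 8.2]
grip_width: 0.0613
gripper_force: 57.0
```

Call:
move_arm(rows=[0, 0, 0, 0, 0, 0, 0, 0, 0, 0, 0, 0, 0, 0, 0, 0, 0, 0, 0, 0, 0, 0, 0, 0], fingers=0.87)

```text
clock: 14.32
tcp_pos: [0.5199, 0.1495, 0.0329]
orientation: [2.232, 2.206, 0.007]
contact_force: [5.7, -0.4, 0.3]
grip_width: 0.0742
gripper_force: 1.6
```

A finger's back touches the front wall lightly, at about 6 N. I shift 2 mm to the back, narrow the opening a little, and rise.

Call:
move_arm(rows=[0, 0.2, 0, 0, 0, 0.3, 0, 0, 0, 0.3, 0, 0], fingers=0.84)

```text
clock: 14.7
tcp_pos: [0.52, 0.1493, 0.0319]
orientation: [2.233, 2.209, 0.0]
contact_force: [2.4, 0.2, -1.4]
grip_width: 0.0715
gripper_force: 0.0
```

Run:
```python
from h import *
o=r.get_obs();print(o["clock"],o["tcp_pos"],o["contact_force"],o["grip_width"],o["gripper_force"])
a=r.grab_frame("side")
cv2.imwrite("pics/c7.png",cv2.resize(a[100:220,200:320],None,fx=4.5,fy=4.5,interpolation=cv2.INTER_CUBIC))
```

```text
14.7 [0.52   0.1493 0.0319] [ 2.368   0.2174 -1.4231] 0.07154470174868932 0.0
```

View pics/c7.png

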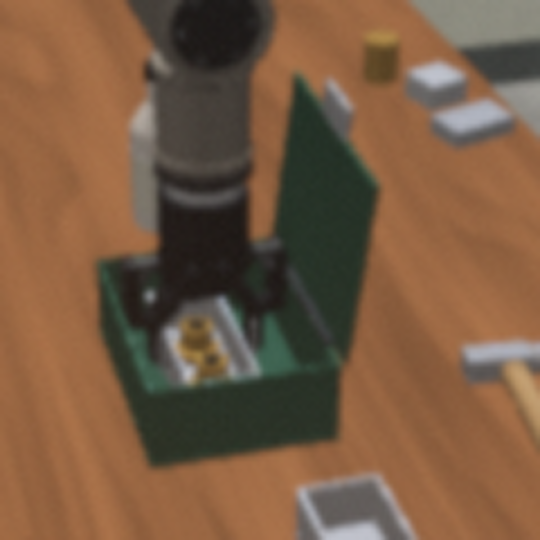

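The tray stands in the case with both bushes, and the fingers are free on both sides. I rise.

Call:
move_arm(rows=[0, 0, -0.3, 0, 0, 0, -0.8, 0, 0, 0, -1.5, 0, 0, 0, -2.5, 0])

```text
clock: 15.25
tcp_pos: [0.5197, 0.1492, 0.0575]
orientation: [-2.233, -2.209, 0.001]
contact_force: [-0.4, 0.8, 0.1]
grip_width: 0.0719
gripper_force: 0.0
```

Call:
move_arm(rows=[0, 0, -2, 0, 0, -0.2, -5, 0, 0, -0.5, -9, 0, 0, -1, -13, 0, 0, -2, -17, 0, 0, -3, -20, 0, 0, -3, -22, 0, 0, -3, -23, 0])

```text
clock: 16.25
tcp_pos: [0.4901, 0.1495, 0.2885]
orientation: [-2.234, -2.209, -0.003]
contact_force: [-0.7, -0.5, -0.4]
grip_width: 0.0718
gripper_force: 0.0
```

Run:
```python
from h import *
o=r.get_obs();print(o["clock"],o["tcp_pos"],o["joints"],o["contact_force"])
a=r.grab_frame("side");b=r.grab_frame("top")
cv2.imwrite("pics/c8.png",np.hstack([cv2.resize(x,None,fx=2.5,fy=2.5,interpolation=cv2.INTER_CUBIC) for x in(b[70:230,140:300],a[100:260,180:340])]))
print(to([.66,.149,.27],-.5))
```

```text
16.25 [0.4901 0.1495 0.2885] [-1.0086  0.1807  0.6823  1.9227 -0.13    1.0797 -0.2841] [-0.67   -0.5351 -0.4132]
[ 0.13 16.97  1.81 -0.14]
```

View pics/c8.png

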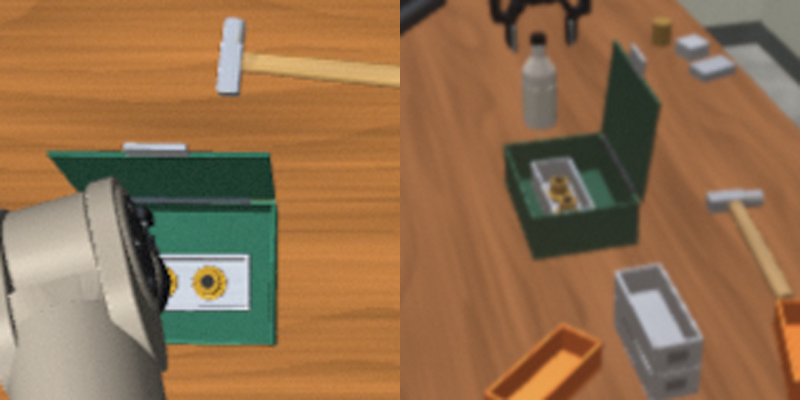

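The tray sits flat in the case with both bushes, the pile of two is unmoved, and the lid is still leaning back at about 1.71 rad. I close the fingers, turn a quarter so the narrow side faces the lid, and go over behind the lid.

Call:
move_arm(rows=[0, 0, -1.5, 6, 0, 0, -3.5, 15, 0, 0.5, -5.5, 25, 0, 2, -6, 35, 0, 5, -6, 45, 0, 9, -6, 55, 0, 13, -6, 65, 0, 17, -6, 75, 0, 20, -6, 85, 0, 21.5, -6, 90], fingers=0)

```text
clock: 17.6
tcp_pos: [0.7059, 0.1469, 0.3444]
orientation: [3.139, -0.024, -0.004]
contact_force: [0.3, 0.0, 0.4]
grip_width: 0.0002
gripper_force: 0.0
```

Run:
```python
from h import *
o=r.get_obs();print(o["clock"],o["tcp_pos"],o["joints"],o["contact_force"],o["grip_width"],Ro.from_rotvec(o["orientation"]).as_matrix())
print(to([.69,.149,.2395],89.5),to([.65,.149,.2395],89.5))
```

```text
17.6 [0.7059 0.1469 0.3444] [-0.8208  0.6386  0.9222  1.3418 -0.5003  1.4039 -1.5008] [0.2727 0.0014 0.4224] 0.00015030395732035262 [[ 0.9999 -0.0154 -0.0025]
 [-0.0154 -0.9999 -0.0023]
 [-0.0025  0.0023 -1.    ]]
[-1.56 -0.21 10.5  -0.38] [-5.56 -0.15 10.51 -0.38]
```

Call:
move_arm(rows=[0, 0, 1.5, 0, 0, 0, 4, 0, -0.5, -0.2, 7, 0, -1, -0.2, 9.5, 0, -1.5, -0.2, 10.5, 0, -2.5, -0.2, 10.5, 0, -3.5, -0.2, 10.5, 0, -4.3, -0.2, 10.5, 0, -5, -0.2, 10.5, 0, -5.6, -0.2, 10.5, 0])

```text
clock: 18.85
tcp_pos: [0.6486, 0.1499, 0.2423]
orientation: [-3.141, 0.017, -0.001]
contact_force: [0.1, 0.6, 0.7]
grip_width: 0.0003
gripper_force: 0.0
```

Run:
```python
from h import *
o=r.get_obs();print(o["clock"],o["tcp_pos"],o["contact_force"])
for t in np.radians([100,95,90,82,74,66,58,50,42,34,26,20,15,10,7,4,2,0]):
    c,s=np.cos(t),np.sin(t);P=[.607-.15*c+.006*s+.011,.149,.0755+.15*s+.006*c+.014];print(int(np.degrees(t)+.5),np.round(P,4),to(P,None,o))
```

```text
18.85 [0.6486 0.1499 0.2423] [0.1085 0.5808 0.6713]
100 [0.65   0.149  0.2362] [0.14 0.09 0.61 0.  ]
95 [0.6371 0.149  0.2384] [-1.15  0.1   0.39  0.  ]
90 [0.624  0.149  0.2395] [-2.45  0.11  0.28  0.  ]
82 [0.6031 0.149  0.2389] [-4.55  0.14  0.34  0.  ]
74 [0.5824 0.149  0.2353] [-6.61  0.16  0.69  0.  ]
66 [0.5625 0.149  0.229 ] [-8.61  0.18  1.33  0.  ]
58 [0.5436 0.149  0.2199] [-10.49   0.2    2.24   0.  ]
50 [0.5262 0.149  0.2083] [-12.24   0.22   3.4    0.  ]
42 [0.5105 0.149  0.1943] [-13.8    0.24   4.79   0.  ]
34 [0.497  0.149  0.1784] [-15.16   0.25   6.39   0.  ]
26 [0.4858 0.149  0.1606] [-16.28   0.27   8.16   0.  ]
20 [0.4791 0.149  0.1464] [-16.95   0.27   9.58   0.  ]
15 [0.4747 0.149  0.1341] [-17.39   0.28  10.81   0.  ]
10 [0.4713 0.149  0.1215] [-17.73   0.28  12.08   0.  ]
7 [0.4698 0.149  0.1137] [-17.87   0.29  12.85   0.  ]
4 [0.4688 0.149  0.1059] [-17.98   0.29  13.63   0.  ]
2 [0.4683 0.149  0.1007] [-18.03   0.29  14.15   0.  ]
0 [0.468  0.149  0.0955] [-18.06   0.29  14.67   0.  ]
```

Call:
move_arm(rows=[-0.6, 0.1, 0.1, 0, -1.2, 0.1, 0.3, 0, -1.9, 0.1, 0.3, 0, -2.5, 0.1, 0.3, 0, -3.5, 0.1, 0.3, 0, -4.6, 0.1, 0.4, 0, -5.6, 0.1, 0.5, 0, -6.6, 0.2, 0.7, 0, -7.6, 0.2, 1, 0, -8.6, 0.2, 1.3, 0])

```text
clock: 20.1
tcp_pos: [0.5621, 0.1489, 0.2286]
orientation: [-3.141, 0.017, 0.0]
contact_force: [2.1, 1.3, -0.1]
grip_width: 0.0003
gripper_force: 0.9
```

Run:
```python
from h import *
o=r.get_obs();print(o["clock"],o["tcp_pos"],o["contact_force"])
a=r.grab_frame("side")
cv2.imwrite("pics/c9.png",cv2.resize(a[80:220,200:340],None,fx=4,fy=4,interpolation=cv2.INTER_CUBIC))
```

```text
20.1 [0.5621 0.1489 0.2286] [ 2.1456  1.3037 -0.1081]
```

View pics/c9.png

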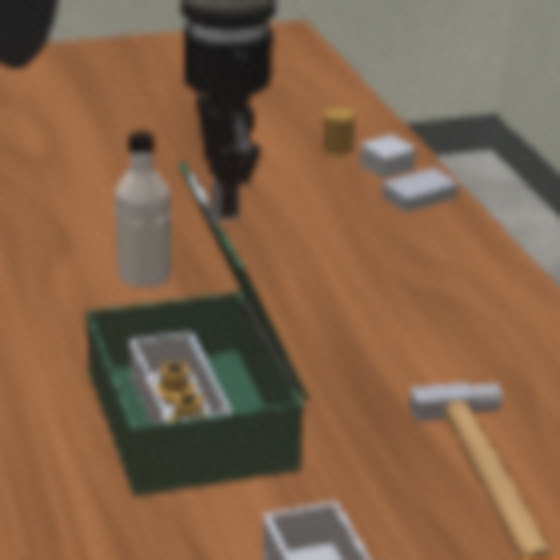

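The lid follows the fingers smoothly at about 2 N and the tray is undisturbed. I continue along the arc.

Call:
move_arm(rows=[-0.9, 0, 0.4, 0, -1.9, 0, 0.9, 0, -2.8, 0, 1.5, 0, -3.6, 0, 2.1, 0, -4.4, 0, 2.7, 0, -5.2, 0, 3.5, 0, -5.9, 0, 4.3, 0, -6.5, 0, 5.1, 0, -7.1, 0, 6, 0, -7.7, 0, 6.9, 0])

```text
clock: 21.4
tcp_pos: [0.4857, 0.1496, 0.1594]
orientation: [3.141, -0.017, 0.001]
contact_force: [1.6, 0.0, 0.5]
grip_width: -0.0002
gripper_force: 0.5
```

Call:
move_arm(rows=[-0.4, 0, 0.7, 0, -0.7, 0, 1.4, 0, -0.9, 0, 2, 0, -1.1, 0, 2.6, 0, -1.3, 0, 3.2, 0, -1.4, 0, 3.8, 0, -1.5, 0, 4.3, 0, -1.6, 0, 4.7, 0, -1.7, 0, 5.1, 0, -1.7, 0, 5.4, 0])

```text
clock: 22.65
tcp_pos: [0.4689, 0.1498, 0.1058]
orientation: [-3.141, 0.017, 0.0]
contact_force: [0.2, 0.2, 1.2]
grip_width: 0.0
gripper_force: 0.4
```

Call:
move_arm(rows=[0, 0, 0.2, 0, 0, 0, 0.4, 0, 0, 0, 0.6, 0, 0, 0, 0.8, 0, 0, 0, 0.9, 0, 0, 0, 1, 0, 0, 0, 1, 0])

```text
clock: 23.52
tcp_pos: [0.469, 0.1498, 0.096]
orientation: [3.141, -0.017, 0.0]
contact_force: [-0.1, 0.3, -0.5]
grip_width: -0.0002
gripper_force: 0.0
```

Call:
move_arm(rows=[0, 0, 0.1, 0, 0, 0, 0.2, 0, 0, 0, 0.2, 0])

```text
clock: 23.9
tcp_pos: [0.4691, 0.1498, 0.0954]
orientation: [-3.139, 0.018, 0.001]
contact_force: [-6.6, -1.1, 23.9]
grip_width: 0.0001
gripper_force: 11.4
```

Call:
move_arm(rows=[0, 0, 0.1, 0, 0, 0, 0.15, 0, 0, 0, 0.15, 0])

```text
clock: 24.28
tcp_pos: [0.4692, 0.1498, 0.0952]
orientation: [-3.138, 0.019, 0.002]
contact_force: [-13.2, -2.4, 43.5]
grip_width: 0.0
gripper_force: 21.9
```

Firm stop at the shut height (TCP 0.0952 against 0.0955 computed). I retreat upward.

Call:
move_arm(rows=[0, 0, -0.2, 0, 0, 0, -0.5, 0, 0, 0, -1.5, 0, 0, 0, -4, 0, 0, 0, -8, 0, 0, 0, -12, 0, 0, 0, -16, 0, 0, 0, -18, 0, 0, 0, -18, 0, 0, 0, -18, 0])

```text
clock: 25.52
tcp_pos: [0.4683, 0.1498, 0.2718]
orientation: [3.141, -0.017, -0.002]
contact_force: [-0.7, 0.4, -0.8]
grip_width: 0.0
gripper_force: 0.0
```

Run:
```python
from h import *
o=r.get_obs();print(o["clock"],o["tcp_pos"],o["contact_force"])
a=r.grab_frame("side")
cv2.imwrite("pics/c10.png",cv2.resize(a[80:350,180:380],None,fx=2.2,fy=2.2,interpolation=cv2.INTER_CUBIC))
```

```text
25.525 [0.4683 0.1498 0.2718] [-0.7232  0.363  -0.7858]
```

View pics/c10.png

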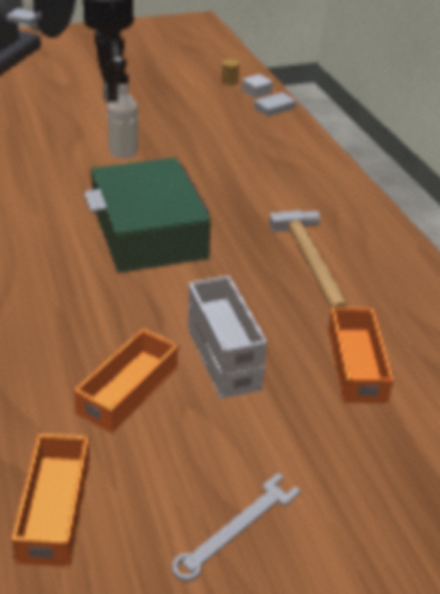

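The lid is shut flat, and the pile of two, wrench, bottle and hammer are where they were. The arm is clear, so I hand in.

```bash
python3 -c "
from bench import r
print(r.hand_in())"
```

```text
the job is handed in; nothing more can be done
None
```

The top tray, with both bushes still in it, is flat on the case floor and released, the lid is fully shut, nothing else was moved, and the job was handed in at about 25.6 s; a fingertip pushed the shut lid with about 43 N for a moment before I backed off.

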